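# Park the exhibit engine just over compression and pin it

## Robot

A 6-joint arm with a two-finger parallel gripper is mounted at the origin on the work surface. World frame = base frame: x ahead of the robot, y to its left, z up, the work surface at z = 0. Lengths are in mm, angles in rad, forces in N, time in s.
With the tool pointing down it reaches from about 375 to 900 mm from the base axis. Payload 3.1 kg.
Tool frame: the origin (TCP) lies midway between the tips of the shut fingers; the grasp point (between the pads) lies 19 mm behind it; z points along the fingers, y is the line along which they close (so a half turn about z gives the same grasp; the last joint's range is limited). The gripper opens to 87 mm and grips with 3 to 60 N. Pads are 19 mm wide; open, the fingers measure 117 mm over their backs; the gripper's body (75 mm by 190 mm) begins 51 mm behind the grasp point.
Start: joints at [-1.494, 0.527, 1.433, -0, 1.181, -0.178], TCP at [158.162, -604.633, 222.548] pointing down, gripper open.
Joint ranges: [-3.08, 3.08], [-0.75, 2.2], [0.22, 2.44], [-1.43, 4.57], [0, 2.65], [-2.85, 2.85]. Speed limits (rad/s): [2.79, 2.79, 3.14, 3.14, 3.14, 3.14].

## Interface

Orientations are given as a rotation vector (axis times angle).
In Python, from plant import * gives the robot as it stands. The module is installed in compiled form; this text tells all that it offers.
- The arm moves only by the shell command python3 -m pendant 'ROWS' [FORCE]. ROWS is text: rows parted by semicolons, each of 5 numbers parted by spaces: the finger opening in m, from 0 to 0.087, then the shift along the world's x, y, z in m, then the turn about the world's z in degrees. A call has 1 to 12 rows; each row is the pose to reach, as a shift and turn from the pose commanded when the call began; what a row does not reach only later rows make up. A row lasts 1/12 s, in which the tool goes at most 41.7 mm and 7.16 degrees, less where a joint would pass 70% of its speed; a pose out of reach is approached as far as the arm can. A call with a gripper value outside its range is refused whole. The fingers move at their own pace and stop on an object; FORCE is the grip in N (left out, the last holds). Time passes only in rows, so rows that repeat a pose let the fingers close. It gives the time, the measured TCP pose, the force, the opening and the grip force at its end, in the units of the state.
- read_state(): the state, without advancing time (a new reading comes with each control period).
- capture(name): name is "scene" or "top" or "wrist"; returns the picture (384x512x3 uint8, red, green, blue); there is no depth.
- calibration(name): a dict with "fx", "fy", "cx", "cy" (pixels), "T" (4x4, takes a point from camera to world coordinates). Camera axes: x right, y down, z forward; pixel columns grow to the right and rows downward; lengths in mm; the calibration is good to about 2 mm. A picture is of the moment at which its call begins: read the wrist's pose just before it. calibration takes no time and is no camera call; for the wrist camera it gives the pose at the moment of the call.
- job_done(): hands the job in; it is judged then, once.
The state is a dict: "time": time; "joints": joint angles; "joint_velocities": joint speeds; "joint_torque": joint torques, N m; "tool_pos": TCP position; "eef_rot": TCP orientation; "ft_force": force on the tool from outside, world axes, zero at the start; "wrist_torque": the same for the moment, N m; "width": opening from 0.0 (shut) to 1.0 (fully open); "grip_force": force on a finger pad.
Only numpy, scipy, OpenCV 4.12 (cv2) and the standard library are available. Lean on these libraries where they do the work, as an engineer would, in place of code of your own. Each camera call takes 0.05 s, during which the arm holds its last target. There are 200 camera calls.

## Task

Gently turn the engine's handwheel clockwise by its grip until you have felt the compression come up, peak and die away, stop just past it where the wheel first goes light, and let go. With the wheel standing still, take the locking pin from its wooden block and put it down through the bush on the blower housing until its collar sits fully home on the bush; never force the pin and do not touch the handwheel while the pin is in the bush. Leave the jar, the paper cup and the screwdriver alone.

Things in the scene. Friction and masses are not known exactly. Their poses are not given: they have to be found in the camera images.
- engine: small single-cylinder vertical-shaft petrol engine, bolted (immovable) to a plywood board 300 x 270 x 18 mm. Origin: on the crankshaft axis at table height; x points along the finned cylinder (roughly away from the robot), z up. A round grey blower housing, radius 113 mm, flat top 168 mm above the table, hides the flywheel
- shaft (a joint): angle of the vertical crankshaft with its handwheel, rad, grows clockwise seen from above; no stops. Starts between -0.4 and 0.4; its zero does not tell where dead centre is: that comes 1.2 to 3.8 rad clockwise of the start (then once per turn) and must be felt. Bearing drag 0.3 Nm, 5.5 N at the grip in motion; at a standstill it reads lower, down to nothing
- hub (a point): top of the handwheel's hub nut, on the crankshaft axis, 226 mm above the table. Beyond dead centre the gas pushes the wheel onwards: the push needed at the grip shrinks to nothing about 10 degrees past it. Let go there or later, the wheel runs on; let go more than 10 degrees before dead centre, it springs back; between the two, drag holds it still
- grip: the handwheel's black upright grip that revolves freely on its pin: a cylinder of 24 mm diameter and 46 mm height standing on the rim at 55 mm from the crankshaft axis. Origin: centre of its foot, 217 mm above the table; it rises to 263 mm. z up
- handwheel: the steel handwheel on the crankshaft, with its grip. Origin: on the shaft axis, 192 mm above the table; x points from the shaft to the grip. Rim: mean radius 58 mm, 14 mm thick, top 213 mm above the table. Compression sets in about 55 degrees before dead centre, peaks some 30 degrees before it (16 N at the grip with the drag) and is back to bare drag at dead centre
- bush (a point): centre of the mouth of the locking bush: a 36 mm square steel boss, 90 mm from the shaft axis, with an upright 11.5 mm hole with 3 mm lead-in; top face 178 mm above the table. 25 mm deep; the flywheel runs 3 mm below it, with a slot that is under the bush from dead centre to 11 degrees past it. A pin that misses the slot stops with its collar 12 mm high. z up
- pin: the loose steel locking pin, standing upright in the wooden block. Origin: its lower tip; z runs up the pin. Shank 10 mm diameter and 40 mm long with a bullet nose of 5 mm, then a collar of 22 mm diameter and 6 mm thickness, above it a round knurled handle of 17 mm diameter from 46 to 124 mm. 0.15 kg
- pin_block: fixed block of light wood 70 x 70 x 45 mm with an upright 12 mm hole, in which the pin hangs by its collar on the top face (45 mm high). Origin: centre of its underside
- jar: clear open jar, 80 mm diameter, 85 mm high, to be left alone. Origin: centre of its underside
- paper_cup: white paper cup, 72 mm at the rim, 85 mm high, to be left alone. Origin: centre of its underside
- screwdriver: screwdriver lying on the table, to be left alone. Origin: underside, near its middle

How it is judged (in metres and radians):
On the way:
1. the handwheel has been turned, let go and stands still, with the pin still out of the bush (distance of grip from where it was at the start of the episode above 0.05 m and velocity of joint shaft between -0.05 and 0.05 rad/s and contact force between the fingers and handwheel below 0.3 N and (horizontal distance between pin and bush above 0.02 m or z of pin in the frame of bush above 0 m)), for 0.2 s.
At the end, for the whole second after the job is handed in: the locking pin stands upright (within 0.08 rad) in the bush, centred within 4 mm, its collar within 2.5 mm of the bush's top face (so its nose is in the flywheel's slot), at rest and let go (z of pin in the frame of bush below -0.0375 m and horizontal distance between pin and bush below 0.004 m and angle between pin's own z axis and vertical below 0.08 rad and linear speed of pin below 0.02 m/s); the robot touches nothing.
It fails at once if the wheel was turned backwards (anticlockwise) by more than half a radian from its starting range (value of joint shaft below -0.9 rad).
It fails at once if the handwheel was touched while the pin was in the bush (horizontal distance between pin and bush below 0.008 m and z of pin in the frame of bush below -0.008 m and contact force between the fingers and handwheel above 5 N).
It fails at once if the pin was forced: pressed on the engine with more than 40 N (contact force between pin and engine above 40 N).
It fails at once if the grip was squeezed or wrenched with more than 150 N in all (contact force between the fingers and handwheel above 150 N).
It fails at once if a bystander was moved by more than 30 mm (distance of any of jar, paper_cup, screwdriver from where it was at the start of the episode above 0.03 m).
It also fails if it takes over 72 s, if anything falls off the work surface, if the arm or the gripper's body presses on something with over 40 N, if the wrist force passes 120 N, or if a joint passes its speed limit or range.

## Working session

There is one attempt and no reset: what is moved stays moved. The work goes in short steps, Python scripts to look and compute and a shell command to move; the robot and the scene stay as the last step left them, time stands still between calls to the robot, and variables do not carry over. Pictures are saved under pics/ and viewed, at most 10 in all, crops included, and the job is handed in when it is done.

```bash
mkdir -p pics
cat > h.py <<'E'
from plant import *
import numpy as np, cv2
def snap(cam,name):
    im=capture(cam); cv2.imwrite(f'pics/{name}.png',cv2.cvtColor(im,cv2.COLOR_RGB2BGR)); return im
def ray(c,u,v,z):
    T=np.array(c['T']); d=T[:3,:3]@np.array([(u-c['cx'])/c['fx'],(v-c['cy'])/c['fy'],1]); o=T[:3,3]
    return o+d*(z-o[2])/d[2]
def proj(c,p):
    T=np.array(c['T']); q=T[:3,:3].T@(np.array(p)-T[:3,3]); return c['fx']*q[0]/q[2]+c['cx'],c['fy']*q[1]/q[2]+c['cy']
E
python3 - <<'E'
from h import *
a=snap('top','top0');b=snap('scene','scene0')
cv2.imwrite('pics/both0.png',cv2.resize(cv2.cvtColor(a,cv2.COLOR_RGB2BGR),(800,600)))
for n in('top','scene'):
    c=calibration(n);print(n,c['fx'],np.round(c['T'],2).tolist())
s=read_state();print(s['time'],s['tool_pos'],s['eef_rot'],s['ft_force'])
E
```

```text
top 423.51423814557484 [[-0.02, -0.98, 0.18, 233.37], [-1.0, 0.02, -0.0, 33.99], [-0.0, -0.18, -0.98, 1502.06], [0.0, 0.0, 0.0, 1.0]]
scene 423.08070674325484 [[-0.25, 0.71, -0.65, 1216.29], [0.97, 0.19, -0.17, 238.19], [-0.0, -0.68, -0.74, 980.54], [0.0, 0.0, 0.0, 1.0]]
0.1 [ 158.10785499 -604.00732771  221.66944572] [-3.11403732e+00 -4.00429220e-01 -1.85360980e-04] [ 0.12728862  0.72669268 -0.23568618]
```

View pics/both0.png

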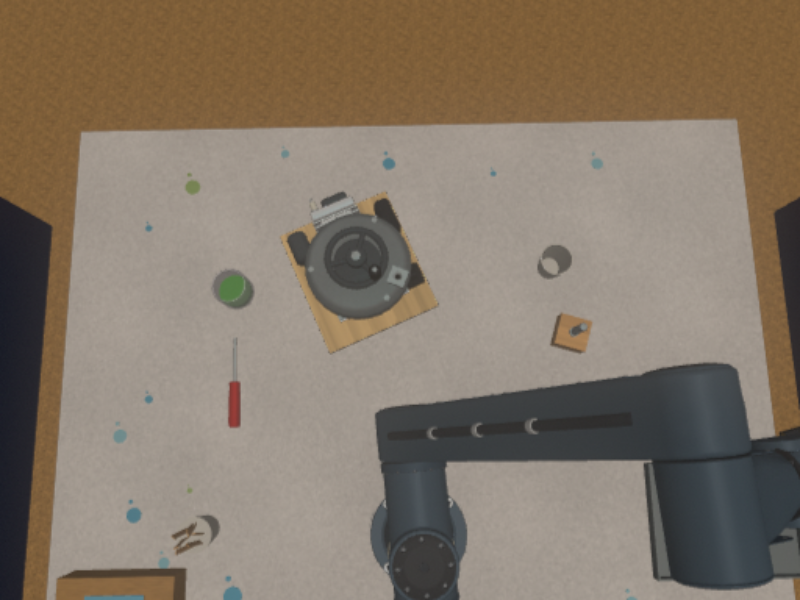

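View pics/scene0.png

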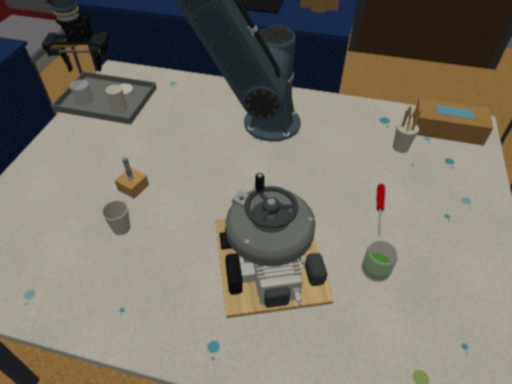

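The top view shows the hub at about (356,255), the grip at (374,269), the bush at (397,276), and the block at about (572,333), all in 800x600 pixels. The jar, cup and screwdriver are well clear.

Run:
```python
from h import *
c=calibration('top');k=1.5625
H=ray(c,356/k,255/k,226)
for n,u,v,z in(('hub',356,255,226),('grip',374,269,263),('bush',397,276,178),('pin',583,328,129),('block',574,332,45)):
    p=ray(c,u/k,v/k,z);d=p-H;print(n,p.round(0),np.hypot(*d[:2]).round(0),np.degrees(np.arctan2(d[1],d[0])).round(0))
# refine crop
im=cv2.imread('pics/top0.png');cr=im[110:215,185:395]
cv2.imwrite('pics/crop0.png',cv2.resize(cr,None,fx=3.8,fy=3.8,interpolation=cv2.INTER_CUBIC))
```

```text
hub [564. 115. 226.] 0.0 0.0
grip [526.  78. 263.] 53.0 -136.0
bush [530.  34. 178.] 87.0 -113.0
pin [ 422. -353.  129.] 489.0 -107.0
block [ 425. -356.   45.] 491.0 -106.0
```

View pics/crop0.png

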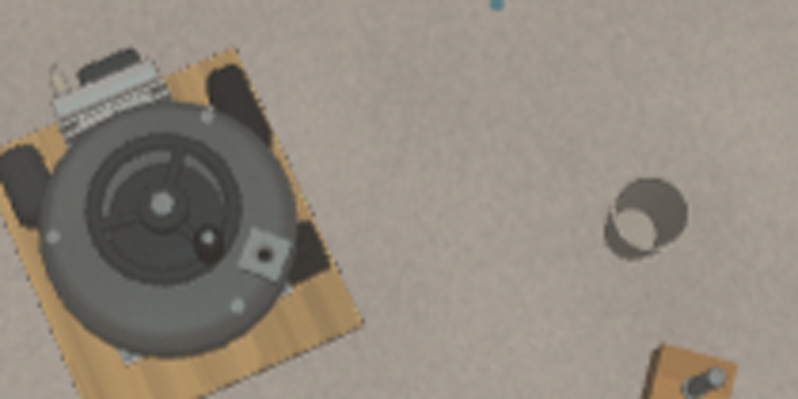

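```bash
R='x'; python3 -m pendant '0.087 0.342 0.664 0.118 0;0.087 0.342 0.664 0.118 0;0.087 0.342 0.664 0.118 0;0.087 0.342 0.664 0.118 0;0.087 0.342 0.664 0.118 0;0.087 0.342 0.664 0.118 0;0.087 0.342 0.664 0.118 0;0.087 0.342 0.664 0.118 0;0.087 0.342 0.664 0.118 0;0.087 0.342 0.664 0.118 0;0.087 0.342 0.664 0.118 0;0.087 0.342 0.664 0.118 0'
python3 - <<'E'
from h import *
s=read_state();print(s['time'],s['tool_pos'],s['eef_rot'],s['joints'])
print(np.round(calibration('wrist')['T'],2).tolist())
E
```

```text
time: 1.1
tool_pos: [384.5, -163.5, 300.8]
eef_rot: [-3.116, -0.4, 0.0]
ft_force: [1.0, -0.8, -0.4]
width: 0.999
grip_force: 0.0
1.1 [ 384.4725372  -163.47202103  300.7954731 ] [-3.11581386e+00 -3.99891957e-01  2.14182639e-04] [-6.70988847e-01  1.37717182e-01  1.81036034e+00  6.15139540e-05
  1.19376931e+00  6.44495024e-01]
[[0.25, -0.93, -0.27, 459.32], [-0.97, -0.24, -0.07, -144.15], [-0.0, 0.28, -0.96, 462.6], [0.0, 0.0, 0.0, 1.0]]
```

```bash
python3 -m pendant '0.087 0.15 0.239 0.039 0;0.087 0.15 0.239 0.039 0;0.087 0.15 0.239 0.039 0;0.087 0.15 0.239 0.039 0;0.087 0.15 0.239 0.039 0;0.087 0.15 0.239 0.039 0;0.087 0.15 0.239 0.039 0;0.087 0.15 0.239 0.039 0;0.087 0.15 0.239 0.039 0'
python3 - <<'E'
from h import *
c=calibration('wrist');im=snap('wrist','w1')
print(c['fx'],read_state()['tool_pos'],read_state()['ft_force'])
np.save('c1.npy',c['T'])
for p in((564,115,226),(526,78,263),(530,34,178)):print(proj(c,p))
E
```

```text
time: 1.85
tool_pos: [534.4, 74.9, 339.0]
eef_rot: [3.115, 0.406, -0.002]
ft_force: [-0.3, -0.0, -0.8]
width: 0.997
grip_force: 0.0
273.90052806832267 [533.63335117  73.74543938 338.79978685] [-0.21413693  0.36727305 -0.04705801]
(np.float64(225.32961192599), np.float64(154.36324727433652))
(np.float64(250.78981949840372), np.float64(210.30293219997756))
(np.float64(287.76752425524705), np.float64(192.69057498695864))
```

View pics/w1.png

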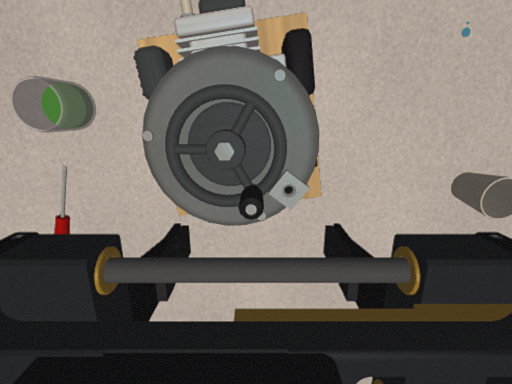

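The wrist view shows the hub nut at (224.5,151.5), the grip top at (251,208) and the bush hole at (289,189.5).

Run:
```python
from h import *
c=calibration('wrist')
im=cv2.imread('pics/w1.png');g=cv2.cvtColor(im,cv2.COLOR_BGR2GRAY)
def cen(x0,x1,y0,y1,thr,dark):
    r=g[y0:y1,x0:x1];m=((r<thr) if dark else (r>thr)).astype('u1')
    n,l,s,q=cv2.connectedComponentsWithStats(m);i=1+np.argmax(s[1:,4]);return q[i]+[x0,y0],s[i]
h,a=cen(212,238,140,164,110,0);print('hubpx',h,a)
b,a=cen(281,297,183,197,60,1);print('bushpx',b,a)
print(g[200:216:2,240:262:2])
H=ray(c,*h,226)
for n,p in(('hub',H),('grip',ray(c,251,209,263)),('bush',ray(c,*b,178))):
    d=p-H;print(n,p.round(1),np.hypot(*d[:2]).round(1),np.degrees(np.arctan2(d[1],d[0])).round(1))
```

```text
hubpx [224.         151.03065134] [  3   3  19  17 261]
bushpx [288.36363636 189.25      ] [ 4  3  8  7 44]
[[ 33  20  30  31  33  38  36  42  42  29  25]
 [ 22  28  30  34  39  33  38  37  37  34  28]
 [ 23  27  33  28  61 109  91  45  38  34  33]
 [ 25  30  26  96 153 152 155 151  51  33  32]
 [ 26  30  25 148 148 150 149 157  97  26  30]
 [ 22  27  32 153 149 150 147 153 100  24  32]
 [ 36  23  27 107 156 149 152 154  63  28  25]
 [ 86  28  27  25  93 127 113  61  26  29  39]]
hub [566.1 115.8 226. ] 0.0 0.0
grip [526.4  77.  263. ] 55.4 -135.6
bush [533.3  33.4 178. ] 88.6 -111.7
```

```bash
python3 -m pendant '0.087 -0.0075 0.002 -0.03 0;0.06 -0.0075 0.002 -0.065 0;0.055 -0.0075 0.002 -0.095 0;0.05 -0.0075 0.002 -0.107 0;0.05 -0.0075 0.002 -0.107 0;0.05 -0.0075 0.002 -0.107 0' 5
python3 -m pendant '0.03 0 0 0 0;0.02 0 0 0 0;0.015 0 0 0 0;0.015 0 0 0 0;0.015 0 0 0 0;0.015 0 0 0 0' 30
python3 - <<'E'
import numpy as np
H=np.array([566,115.8]);r=55.2
P=lambda d:H+r*np.array([np.cos(np.radians(-135.6-d)),np.sin(np.radians(-135.6-d))])
for d in range(0,236,4):print(d,(P(d)-P(0)).round(1),end=' | ')
E
```

```text
time: 2.4
tool_pos: [525.8, 74.1, 232.1]
eef_rot: [-3.116, -0.397, 0.004]
ft_force: [0.9, 0.0, -0.4]
width: 0.707
grip_force: 0.0
time: 2.9
tool_pos: [526.7, 77.4, 233.4]
eef_rot: [-3.112, -0.399, -0.002]
ft_force: [-1.4, 3.8, 1.2]
width: 0.267
grip_force: 30.0
0 [0. 0.] | 4 [-2.6  2.8] | 8 [-5.   5.9] | 12 [-7.2  9. ] | 16 [-9.1 12.4] | 20 [-10.8  15.8] | 24 [-12.3  19.4] | 28 [-13.5  23. ] | 32 [-14.5  26.8] | 36 [-15.2  30.6] | 40 [-15.6  34.4] | 44 [-15.8  38.2] | 48 [-15.7  42.1] | 52 [-15.3  45.9] | 56 [-14.6  49.7] | 60 [-13.7  53.5] | 64 [-12.6  57.1] | 68 [-11.1  60.7] | 72 [-9.5 64.2] | 76 [-7.6 67.5] | 80 [-5.4 70.8] | 84 [-3.1 73.8] | 88 [-0.5 76.7] | 92 [ 2.2 79.4] | 96 [ 5.2 81.9] | 100 [ 8.3 84.2] | 104 [11.5 86.2] | 108 [14.9 88.1] | 112 [18.4 89.7] | 116 [22. 91.] | 120 [25.7 92.1] | 124 [29.5 92.9] | 128 [33.3 93.5] | 132 [37.1 93.8] | 136 [41.  93.8] | 140 [44.8 93.6] | 144 [48.6 93. ] | 148 [52.4 92.3] | 152 [56.1 91.2] | 156 [59.8 89.9] | 160 [63.3 88.4] | 164 [66.7 86.6] | 168 [70.  84.6] | 172 [73.1 82.4] | 176 [76.1 79.9] | 180 [78.9 77.2] | 184 [81.5 74.4] | 188 [83.9 71.4] | 192 [86.  68.2] | 196 [88.  64.9] | 200 [89.7 61.4] | 204 [91.2 57.9] | 208 [92.4 54.2] | 212 [93.4 50.5] | 216 [94.  46.7] | 220 [94.5 42.9] | 224 [94.6 39. ] | 228 [94.5 35.2] | 232 [94.2 31.3] |
```

```bash
f(){ grep -E 'tool_pos|ft_f' | tr '\n' ' '; echo; }
python3 -m pendant '0.015 -0.0026 0.0028 0 0;0.015 -0.0050 0.0059 0 0'|f
python3 -m pendant '0.015 -0.0022 0.0031 0 0;0.015 -0.0041 0.0065 0 0'|f
python3 -m pendant '0.015 -0.0017 0.0034 0 0;0.015 -0.0032 0.0070 0 0'|f
python3 -m pendant '0.015 -0.0012 0.0036 0 0;0.015 -0.0022 0.0074 0 0'|f
python3 -m pendant '0.015 -0.0007 0.0038 0 0;0.015 -0.0011 0.0076 0 0'|f
python3 -m pendant '0.015 -0.0002 0.0038 0 0;0.015 -0.0001 0.0077 0 0'|f
```

```text
tool_pos: [524.7, 79.5, 233.4] ft_force: [4.3, -6.5, -0.8] 
tool_pos: [519.6, 86.0, 233.4] ft_force: [2.0, -5.3, 1.2] 
tool_pos: [515.6, 92.7, 233.4] ft_force: [1.2, -5.0, 2.8] 
tool_pos: [512.6, 100.1, 233.3] ft_force: [-0.2, -6.4, 4.4] 
tool_pos: [510.7, 107.8, 233.3] ft_force: [-3.1, -6.2, 4.9] 
tool_pos: [510.0, 115.5, 233.3] ft_force: [-2.3, -6.8, 5.7]
```

```bash
f(){ grep -E 'tool_pos|ft_f' | tr '\n' ' '; echo; }
python3 -m pendant '0.015 0.0004 0.0038 0 0;0.015 0.0011 0.0076 0 0'|f
python3 -m pendant '0.015 0.0009 0.0038 0 0;0.015 0.0020 0.0074 0 0'|f
python3 -m pendant '0.015 0.0015 0.0036 0 0;0.015 0.0031 0.0071 0 0'|f
python3 -m pendant '0.015 0.0019 0.0033 0 0;0.015 0.0041 0.0066 0 0'|f
```

```text
tool_pos: [510.4, 123.4, 233.3] ft_force: [-4.6, -6.2, 7.4] 
tool_pos: [511.8, 131.1, 233.3] ft_force: [-5.9, -4.7, 8.5] 
tool_pos: [514.4, 138.5, 233.3] ft_force: [-7.0, -3.4, 8.3] 
tool_pos: [518.0, 145.5, 233.3] ft_force: [-6.4, -2.8, 9.2]
```

```bash
f(){ grep -E 'tool_pos|ft_f' | tr '\n' ' '; echo; }
python3 -m pendant '0.015 0.0023 0.0030 0.0003 0;0.015 0.0049 0.0059 0.0005 0'|f
python3 -m pendant '0.015 0.0027 0.0027 0 0;0.015 0.0057 0.0052 0 0'|f
python3 -m pendant '0.015 0.0031 0.0023 0 0;0.015 0.0063 0.0043 0 0'|f
python3 -m pendant '0.015 0.0034 0.0019 0 0;0.015 0.0069 0.0035 0 0'|f
```

```text
tool_pos: [522.3, 151.7, 233.3] ft_force: [-7.4, -1.2, 7.2] 
tool_pos: [527.8, 157.5, 233.3] ft_force: [-8.1, 0.7, 7.4] 
tool_pos: [534.0, 162.4, 233.3] ft_force: [-8.2, 2.0, 7.1] 
tool_pos: [541.0, 166.4, 233.3] ft_force: [-8.0, 2.6, 7.0]
```

```bash
f(){ grep -E 'tool_pos|ft_f' | tr '\n' ' '; echo; }
python3 -m pendant '0.015 0.0036 0.0013 0 0;0.015 0.0073 0.0024 0 0'|f
python3 -m pendant '0.015 0.0038 0.0008 0 0;0.015 0.0076 0.0014 0 0'|f
python3 -m pendant '0.015 0.0038 0.0003 0 0;0.015 0.0077 0.0003 0 0'|f
python3 -m pendant '0.015 0.0038 -0.0002 0 0;0.015 0.0076 -0.0008 0 0'|f
```

```text
tool_pos: [548.4, 169.3, 233.3] ft_force: [-7.3, 3.9, 8.1] 
tool_pos: [554.8, 170.9, 233.3] ft_force: [-10.9, 3.9, 9.3] 
tool_pos: [561.3, 171.7, 233.3] ft_force: [-12.7, 5.5, 10.7] 
tool_pos: [568.4, 171.8, 233.3] ft_force: [-13.4, 7.2, 9.9]
```

```bash
cat > t.py <<'E'
import sys,re,numpy as np
s=sys.stdin.read();g=lambda k:np.array([float(x) for x in re.search(k+r': \[(.*?)\]',s)[1].split(',')])
p=g('tool_pos')[:2]-[566,115.8];f=g('ft_force');a=np.arctan2(p[1],p[0]);d=(-135.6-np.degrees(a))%360
print('d %.1f r %.1f push %.1f rad %.1f fz %.1f'%(d,np.hypot(*p),-(f[0]*np.sin(a)-f[1]*np.cos(a)),f[0]*np.cos(a)+f[1]*np.sin(a),f[2]),p+[566,115.8])
E
f(){ python3 t.py; }
python3 -m pendant '0.015 0.0019 -0.0003 0 0;0.015 0.0038 -0.0007 0 0'|f
python3 -m pendant '0.015 0.0019 -0.0005 0 0;0.015 0.0037 -0.0011 0 0'|f
python3 -m pendant '0.015 0.0019 -0.0006 0 0;0.015 0.0037 -0.0013 0 0'|f
python3 -m pendant '0.015 0.0018 -0.0007 0 0;0.015 0.0035 -0.0015 0 0'|f
```

```text
d 141.4 r 55.9 push 14.0 rad 6.6 fz 9.3 [572.8 171.3]
d 145.1 r 55.8 push 12.0 rad 7.1 fz 8.6 [576.4 170.6]
d 149.7 r 55.7 push 12.0 rad 6.1 fz 7.1 [580.7 169.5]
d 154.5 r 55.7 push 10.7 rad 6.2 fz 6.2 [585.1 168.1]
```

```bash
f(){ python3 t.py; }
python3 -m pendant '0.015 0.0017 -0.0009 0 0;0.015 0.0034 -0.0018 0 0'|f
python3 -m pendant '0.015 0.0017 -0.0010 0 0;0.015 0.0033 -0.0020 0 0'|f
python3 -m pendant '0.015 0.0016 -0.0011 0 0;0.015 0.0031 -0.0022 0 0'|f
```

```text
d 159.3 r 55.5 push 9.6 rad 5.6 fz 4.5 [589.4 166.1]
d 164.6 r 55.4 push 7.6 rad 4.1 fz 4.3 [593.9 163.7]
d 169.8 r 55.3 push 5.9 rad 3.0 fz 3.0 [598.  160.9]
```

```bash
f(){ python3 t.py; }
python3 -m pendant '0.015 0.0008 -0.0006 0 0;0.015 0.0015 -0.0012 0 0'|f
python3 -m pendant '0.015 0.0008 -0.0006 0 0;0.015 0.0015 -0.0013 0 0'|f
```

```text
d 173.2 r 55.3 push 3.5 rad 3.4 fz 1.5 [600.6 158.9]
d 176.2 r 55.1 push 3.0 rad 4.7 fz 1.1 [602.7 156.9]
```

```bash
f(){ python3 t.py; }
python3 -m pendant '0.015 0 0 0 0;0.015 0 0 0 0;0.015 0 0 0 0'|f
python3 -m pendant '0.03 0 0 0 0;0.045 0 0 0 0;0.055 0 0 0 0;0.055 0 0 0 0' 5|f
python3 -m pendant '0.055 0 0 0.03 0;0.055 0 0 0.07 0;0.055 0 0 0.107 0;0.087 0 0 0.107 0;0.087 0 0 0.107 0'|f
python3 - <<'E'
from h import *
im=snap('wrist','w2');c=calibration('wrist');print(read_state()['time'],proj(c,(602.7,156.9,263)))
g=cv2.cvtColor(im,cv2.COLOR_RGB2GRAY);u,v=map(int,proj(c,(602.7,156.9,263)))
r=(g[v-14:v+15,u-14:u+15]>90).astype('u1');n,l,s,q=cv2.connectedComponentsWithStats(r)
for i in range(1,n):
    p=ray(c,q[i][0]+u-14,q[i][1]+v-14,263);a=np.arctan2(p[1]-115.8,p[0]-566);print(s[i],p.round(1),'d',(-135.6-np.degrees(a))%360)
cv2.imwrite('pics/crop2.png',cv2.resize(cv2.cvtColor(im,cv2.COLOR_RGB2BGR),(800,600)))
E
```

```text
d 177.9 r 55.0 push 1.9 rad 4.4 fz -0.3 [603.9 155.7]
d 177.9 r 53.2 push 0.7 rad -0.8 fz -0.8 [602.6 154.4]
d 178.8 r 54.7 push 1.0 rad -0.6 fz -1.5 [604.3 154.9]
8.45 (np.float64(254.16134708083842), np.float64(201.85928319206744))
[10  9 12 11 98] [604. 156. 263.] d 177.80313462206823
```

View pics/crop2.png

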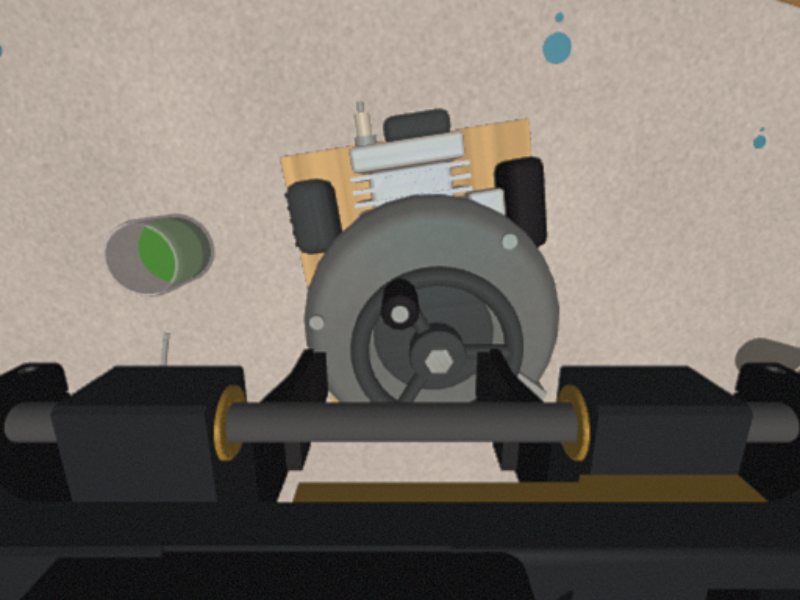

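```bash
f(){ python3 t.py; }
python3 -m pendant '0.087 -0.213 -0.515 0 0;0.087 -0.213 -0.515 0 0;0.087 -0.213 -0.515 0 0;0.087 -0.213 -0.515 0 0;0.087 -0.213 -0.515 -0.1 0;0.087 -0.213 -0.515 -0.1 0;0.087 -0.213 -0.515 -0.1 0;0.087 -0.213 -0.515 -0.1 0;0.087 -0.213 -0.515 -0.1 0;0.087 -0.213 -0.515 -0.1 0;0.087 -0.213 -0.515 -0.1 0;0.087 -0.213 -0.515 -0.1 0'|f
python3 -m pendant '0.087 0 0 0 0'|f
python3 - <<'E'
from h import *
print(read_state()['time'],read_state()['tool_pos'])
c=calibration('wrist');print(proj(c,(422,-354,129)));im=snap('wrist','w3')
E
```

```text
d 334.7 r 440.7 push 1.0 rad -0.5 fz -0.1 [ 413.3 -297.6]
d 334.7 r 445.7 push -0.4 rad 0.7 fz 0.7 [ 411.7 -302.3]
9.5333 [ 411.65549026 -302.30616209  253.69724695]
(np.float64(305.2984167546083), np.float64(190.70157007113232))
```

View pics/w3.png

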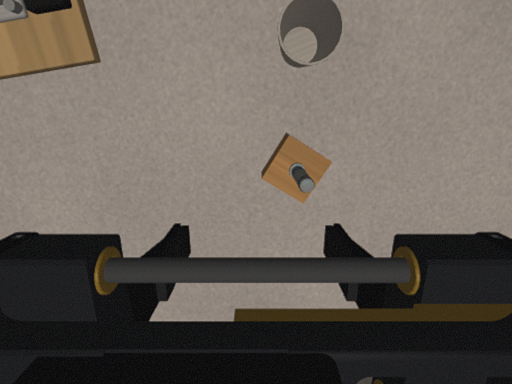

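The wrist view shows the pin's handle top at (307,186) and its collar at about (297,169) on the block.

Run:
```python
from h import *
c=calibration('wrist');im=cv2.imread('pics/w3.png')
print(read_state()['tool_pos'],ray(c,307,185.5,129),ray(c,297.5,170,51))
m=(im[160:200,285:325].max(2)>100)&(np.ptp(im[160:200,285:325].astype(int),axis=2)<25)
n,l,s,q=cv2.connectedComponentsWithStats(m.astype('u1'))
for i in range(1,n):
    if s[i][4]>15:print(s[i],q[i]+[285,160],ray(c,*(q[i]+[285,160]),129))
```

```text
[ 412.80864944 -299.21576689  254.3779763 ] [ 429.25227818 -350.73838472  129.        ] [ 430.64906488 -350.8353971    51.        ]
[ 4  3 15 13 48] [294.83333333 167.        ] [ 445.41174364 -332.22303058  129.        ]
[ 15  14  25  26 380] [314.05789474 188.62105263] [ 427.81158648 -359.18570072  129.        ]
[ 0 33 10  7 39] [288.17948718 197.12820513] [ 411.56500743 -334.71480834  129.        ]
```

```bash
f(){ python3 t.py; }
python3 -m pendant '0.06 -0.018 -0.05 -0.035 0;0.06 -0.018 -0.05 -0.035 0;0.06 -0.018 -0.05 -0.035 0;0.06 -0.018 -0.05 -0.035 0;0.06 -0.018 -0.05 -0.035 0;0.06 -0.018 -0.05 -0.035 0'|f
python3 - <<'E'
from h import *
P=[read_state()['tool_pos']]
c=calibration('wrist');print(proj(c,(430,-352,129)));im=snap('wrist','w4');P.append(read_state()['tool_pos']);print(P)
u,v=proj(c,(430,-352,129));u=int(u);v=int(v);g=im[v-20:v+20,u-20:u+20].astype(int)
m=(g.max(2)>95)&(np.ptp(g,axis=2)<25)
n,l,s,q=cv2.connectedComponentsWithStats(m.astype('u1'))
for i in range(1,n):
    if s[i][4]>15:print(s[i],q[i]+[u-20,v-20],ray(c,*(q[i]+[u-20,v-20]),129))
x=max(u-60,0);y=max(v-60,0)
cv2.imwrite('pics/crop4.png',cv2.resize(cv2.cvtColor(im[y:y+100,x:x+120],cv2.COLOR_RGB2BGR),None,fx=6,fy=6));print(x,y)
E
```

```text
d 334.4 r 490.8 push -0.3 rad -0.3 fz -0.5 [ 398.4 -345.5]
(np.float64(271.60268464389685), np.float64(167.82974735684317))
[array([ 398.3508116 , -345.54652852,  222.78625079]), array([ 398.44270485, -345.77432491,  222.98412514])]
[10  2 17 14 63] [267.85714286 153.22222222] [ 442.3760032  -344.90917816  129.        ]
[ 14  16  17  16 204] [272.90196078 170.26470588] [ 428.06367267 -353.82131532  129.        ]
[33 30  7 10 37] [288.13513514 183.        ] [ 419.84240392 -371.33381921  129.        ]
[ 0 32 12  8 48] [254.625      183.89583333] [ 410.77203738 -340.44315123  129.        ]
211 107
```

View pics/crop4.png

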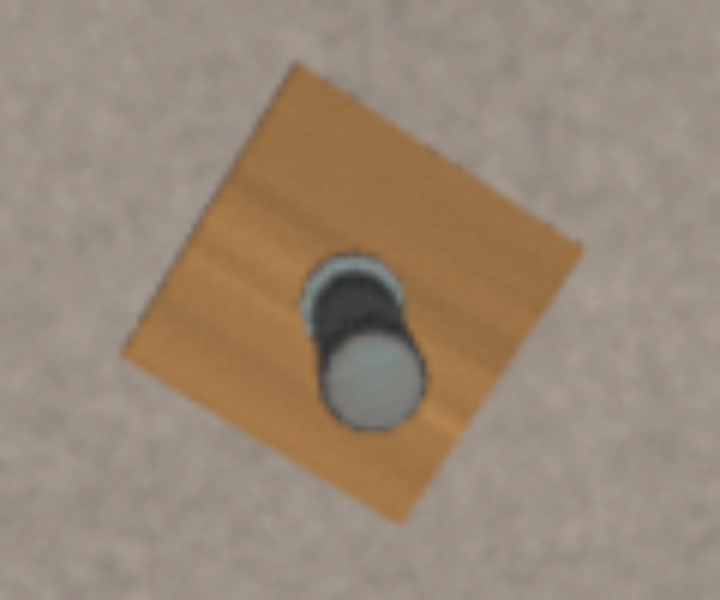

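The crop puts the pin's top at (273.2,170.5) in the full image, which gives about (428,-354).

```bash
f(){ python3 t.py; }
python3 -m pendant '0.06 0.0296 -0.0082 0 0;0.06 0.0296 -0.0082 -0.04 0;0.06 0.0296 -0.0082 -0.08 0;0.06 0.0296 -0.0082 -0.115 0;0.06 0.0296 -0.0082 -0.129 0;0.06 0.0296 -0.0082 -0.129 0;0.06 0.0296 -0.0082 -0.129 0'|f
python3 -m pendant '0.04 0 0 0 0;0.02 0 0 0 0;0.01 0 0 0 0;0.01 0 0 0 0;0.01 0 0 0 0;0.01 0 0 0 0' 30
python3 -m pendant '0.01 0 0 0.02 0;0.01 0 0 0.05 0;0.01 0 0 0.09 0;0.01 0 0 0.13 0;0.01 0 0 0.17 0;0.01 0 0 0.2 0;0.01 0 0 0.2 0;0.01 0 0 0.2 0'
python3 -c "
from h import *
snap('wrist','w5')"
```

```text
d 330.8 r 490.2 push 0.5 rad -0.8 fz 0.0 [ 427.8 -354.5]
time: 11.22
tool_pos: [427.5, -355.5, 94.0]
eef_rot: [3.115, 0.4, 0.001]
ft_force: [0.0, 0.1, 0.6]
width: 0.32
grip_force: 0.0
time: 11.88
tool_pos: [428.0, -356.1, 295.8]
eef_rot: [3.111, 0.4, 0.004]
ft_force: [0.5, -0.3, -1.0]
width: 0.119
grip_force: 0.0
```

View pics/w5.png

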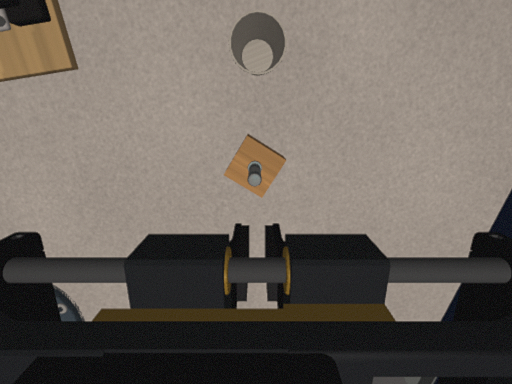

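The pin is still standing undisturbed in its block at about (255,175): the fingers close slowly, so I lifted before they had gripped. I'll repeat the grasp with more closing time.

```bash
f(){ python3 t.py; }
python3 -m pendant '0.045 0 0 0 0;0.045 0 0.001 0 0;0.045 0 0.001 0 0;0.045 0 0.001 -0.04 0;0.045 0 0.001 -0.08 0;0.045 0 0.001 -0.12 0;0.045 0 0.001 -0.16 0;0.045 0 0.001 -0.19 0;0.045 0 0.001 -0.2 0;0.045 0 0.001 -0.2 0;0.045 0 0.001 -0.2 0'
python3 -m pendant '0.01 0 0 0 0;0.01 0 0 0 0;0.01 0 0 0 0;0.01 0 0 0 0;0.01 0 0 0 0;0.01 0 0 0 0;0.01 0 0 0 0;0.01 0 0 0 0;0.01 0 0 0 0;0.01 0 0 0 0' 30
```

```text
time: 12.85
tool_pos: [427.6, -354.5, 93.4]
eef_rot: [-3.116, -0.401, 0.0]
ft_force: [0.2, -1.0, 0.5]
width: 0.522
grip_force: 0.0
time: 13.68
tool_pos: [427.6, -354.3, 94.2]
eef_rot: [3.116, 0.401, 0.001]
ft_force: [-0.2, 1.5, 5.6]
width: 0.185
grip_force: 30.0
```

```bash
python3 -m pendant '0.01 0 0 0.03 0;0.01 0 0 0.07 0;0.01 0 0 0.11 0;0.01 0 0 0.15 0;0.01 0 0 0.19 0;0.01 0.1057 0.3875 0.204 0;0.01 0.1057 0.3875 0.204 0;0.01 0.1057 0.3875 0.204 0;0.01 0.1057 0.3875 0.204 0;0.01 0.1057 0.3875 0.204 0;0.01 0.1057 0.3875 0.204 0;0.01 0.1057 0.3875 0.204 0' |head -3
python3 - <<'E'
from plant import *
print(read_state()['tool_pos'],read_state()['ft_force'],read_state()['width'],read_state()['grip_force'])
E
```

```text
time: 14.68
tool_pos: [503.7, -71.0, 293.1]
eef_rot: [-3.116, -0.4, 0.002]
[503.66379519 -70.96937001 293.10517387] [ 1.30991256 -1.45560927 -2.33397759] 0.1886634910606509 29.99428107325535
```

```bash
python3 -m pendant '0.01 0.029 0.103 0.006 0;0.01 0.029 0.103 0.006 0;0.01 0.029 0.103 0.006 0;0.01 0.029 0.103 0.006 0;0.01 0.029 0.103 0.006 0;0.01 0.029 0.103 0.006 0;0.01 0.029 0.103 0.006 0;0.01 0.029 0.103 0.006 0' |head -3
python3 - <<'E'
from h import *
c=calibration('wrist');im=snap('wrist','w6');print(read_state()['tool_pos'],read_state()['time'])
t=np.array(read_state()['tool_pos'])
print('bush px',proj(c,(533.3,33.4,178)),'tip px',proj(c,t+[0,0,-89]),'grip',proj(c,(604,156,263)))
cv2.imwrite('pics/crop6.png',cv2.resize(cv2.cvtColor(im[60:300,150:370],cv2.COLOR_RGB2BGR),None,fx=2.5,fy=2.5,interpolation=cv2.INTER_CUBIC))
E
```

```text
time: 15.35
tool_pos: [532.7, 28.6, 299.3]
eef_rot: [3.116, 0.397, -0.001]
[532.81718368  28.64347198 299.37582492] 15.4
bush px (np.float64(252.21259767208025), np.float64(188.02804039702337)) tip px (np.float64(256.3787874968387), np.float64(198.43947761945057)) grip (np.float64(98.88290983296451), np.float64(77.56402549976245))
```

View pics/crop6.png

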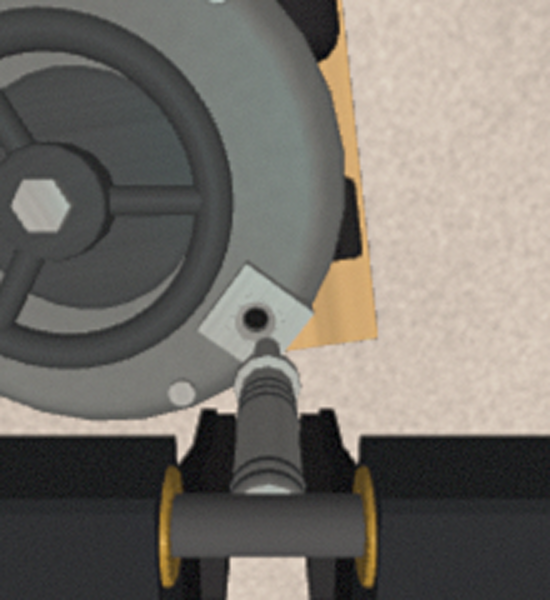

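The crop shows the bush hole at (252.4,187.6) in the full image, which confirms the bush estimate. The pin is upright, with its tip about 4.7 mm short in y, as predicted.

```bash
python3 -m pendant '0.01 0.0008 0.0047 0 0;0.01 0.0008 0.0047 -0.01 0;0.01 0.0008 0.0047 -0.02 0;0.01 0.0008 0.0047 -0.025 0;0.01 0.0008 0.0047 -0.025 0;0.01 0.0008 0.0047 -0.025 0'|sed -n '2p;4p'
python3 -m pendant '0.01 0 0 -0.003 0;0.01 0 0 -0.006 0;0.01 0 0 -0.009 0;0.01 0 0 -0.009 0'|sed -n '2p;4p'
```

```text
tool_pos: [533.4, 34.6, 273.7]
ft_force: [0.1, -0.3, -1.5]
tool_pos: [533.5, 34.7, 265.0]
ft_force: [-0.4, 0.1, -1.4]
```

```bash
python3 -m pendant '0.01 0 -0.001 0 0;0.01 0 -0.001 0 0;0.01 0 -0.001 -0.002 0;0.01 0 -0.001 -0.004 0;0.01 0 -0.001 -0.004 0'|sed -n '2p;4p'
python3 -m pendant '0.01 0 0 -0.002 0;0.01 0 0 -0.004 0;0.01 0 0 -0.004 0'|sed -n '2p;4p'
```

```text
tool_pos: [533.5, 33.6, 261.2]
ft_force: [-0.2, -0.5, -1.6]
tool_pos: [533.5, 33.6, 257.0]
ft_force: [-0.8, -0.3, -2.6]
```

```bash
python3 -m pendant '0.01 0 0 -0.003 0;0.01 0 0 -0.006 0;0.01 0 0 -0.008 0;0.01 0 0 -0.008 0'|sed -n '2p;4p'
python3 -m pendant '0.01 0 0 -0.003 0;0.01 0 0 -0.006 0;0.01 0 0 -0.007 0;0.01 0 0 -0.007 0'|sed -n '2p;4p'
python3 -m pendant '0.01 0 0 -0.001 0;0.01 0 0 -0.002 0;0.01 0 0 -0.003 0;0.01 0 0 -0.003 0'|sed -n '2p;4p'
```

```text
tool_pos: [533.6, 33.6, 248.9]
ft_force: [-1.5, 0.5, -1.7]
tool_pos: [533.7, 33.6, 242.1]
ft_force: [-0.8, -0.3, -1.0]
tool_pos: [533.8, 33.6, 239.4]
ft_force: [-1.4, -0.8, -1.9]
```

```bash
python3 -m pendant '0.01 0 0 -0.001 0;0.01 0 0 -0.002 0;0.01 0 0 -0.002 0'|sed -n '2p;4p'
python3 -m pendant '0.01 0 0 -0.001 0;0.01 0 0 -0.002 0;0.01 0 0 -0.002 0'|sed -n '2p;4p'
```

```text
tool_pos: [533.8, 33.6, 237.4]
ft_force: [0.1, -0.1, -2.6]
tool_pos: [533.8, 33.6, 235.4]
ft_force: [-1.1, 0.3, -1.3]
```

```bash
python3 -m pendant '0.01 0 0 -0.001 0;0.01 0 0 -0.002 0;0.01 0 0 -0.002 0'|sed -n '2p;4p'
python3 -m pendant '0.01 0 0 -0.001 0;0.01 0 0 -0.002 0;0.01 0 0 -0.002 0'|sed -n '2p;4p'
python3 -m pendant '0.01 0 0 -0.001 0;0.01 0 0 -0.002 0;0.01 0 0 -0.002 0'|sed -n '2p;4p'
```

```text
tool_pos: [533.8, 33.6, 233.3]
ft_force: [-0.4, -0.8, -1.4]
tool_pos: [533.8, 33.6, 231.3]
ft_force: [-1.1, 0.4, -1.1]
tool_pos: [533.8, 33.6, 229.4]
ft_force: [-1.8, 0.1, -0.7]
```

In the slot. I'll lower it until the collar touches.

```bash
python3 -m pendant '0.01 0 0 -0.001 0;0.01 0 0 -0.001 0'|sed -n '2p;4p'
python3 -m pendant '0.01 0 0 -0.0007 0;0.01 0 0 -0.0007 0'|sed -n '2p;4p'
```

```text
tool_pos: [533.8, 33.6, 228.4]
ft_force: [-1.2, 0.4, -1.6]
tool_pos: [533.8, 33.6, 227.8]
ft_force: [-1.7, -0.4, -0.6]
```

```bash
python3 -m pendant '0.01 0 0 -0.0006 0;0.01 0 0 -0.0006 0'|sed -n '2p;4p'
python3 -m pendant '0.01 0 0 -0.0006 0;0.01 0 0 -0.0006 0'|sed -n '2p;4p'
```

```text
tool_pos: [533.9, 33.6, 227.3]
ft_force: [-1.6, 0.6, -0.9]
tool_pos: [534.0, 33.6, 227.3]
ft_force: [-1.9, 0.9, 4.1]
```

The collar is home: the descent stopped at 227.3 and the force turned upward. Releasing now.

```bash
python3 -m pendant '0.04 0 0 0 0;0.04 0 0 0 0;0.04 0 0 0 0;0.04 0 0 0 0;0.04 0 0 0 0;0.04 0 0 0 0;0.04 0 0 0 0' 5|sed -n '2,5p'
python3 -m pendant '0.04 0 0 0.02 0;0.04 0 0 0.05 0;0.04 0 0 0.08 0;0.04 -0.03 -0.03 0.1 0;0.04 -0.05 -0.05 0.1 0;0.04 -0.05 -0.05 0.1 0;0.04 -0.05 -0.05 0.1 0'|sed -n '1,2p;4p'
python3 - <<'E'
from h import *
c=calibration('wrist');im=snap('wrist','w7')
print('collar home px',proj(c,(533.5,33.4,184)),'top',proj(c,(533.5,33.4,262)))
cv2.imwrite('pics/crop7.png',cv2.resize(cv2.cvtColor(im[0:240,100:400],cv2.COLOR_RGB2BGR),None,fx=2.5,fy=2.5,interpolation=cv2.INTER_CUBIC))
E
```

```text
tool_pos: [534.0, 33.6, 226.6]
eef_rot: [3.116, 0.401, 0.0]
ft_force: [-1.2, 0.8, 0.1]
width: 0.455
time: 20.98
tool_pos: [483.3, -17.0, 327.3]
ft_force: [-0.5, 0.1, -0.8]
collar home px (np.float64(223.07640925372664), np.float64(130.05536408870296)) top (np.float64(211.81574935076117), np.float64(135.16191641039995))
```

View pics/crop7.png

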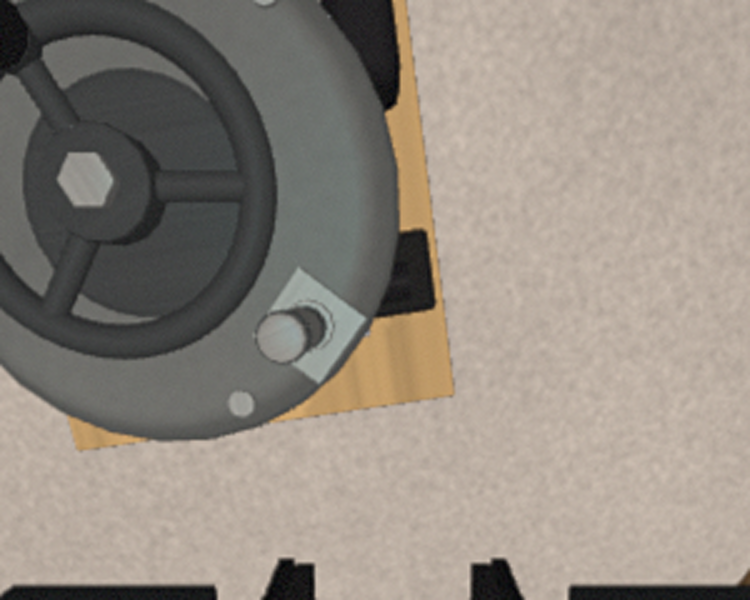

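The pin stands upright with its collar flat on the bush. Its top is at (212.8,134.4), against (211.8,135.2) predicted for fully home.

```bash
python3 -c "
from plant import *
print(job_done())"
```

```text
the job is handed in; nothing more can be done
None
```

I turned the wheel through compression and let go an estimated 6 to 9 degrees past dead centre, where it stood still; the pin then went in without force until its collar sat home on the bush, and I handed the job in at about 21 s (no verdict was shown).

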